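# Hang the pestle in the drying ring

### The job

Take the wide-headed pestle out of the white wash-up block and hang it to dry in the ring of the ring stand: lower it handle-first down through the ring until its head rests on the ring, upright, then let go. Leave the slim-headed pestle in the block and do not push the mortar about.

Things in the scene. Friction and masses are not known exactly. Their poses are not given: they have to be found in the camera images.
- pestle_wide: White porcelain pestle, 0.13 to 0.21 kg, standing head up in a fixed white block. Origin: centre of the butt (handle's lower end), 10 mm above the table at the start; z runs up its axis to the head. Round about z. Handle 14 mm in diameter, z = 0 to 80 mm; conical shoulder z = 80 to 90 mm; head a 46 mm cylinder, z = 90 to 120 mm (grip here); domed top to z = 133 mm.
- pestle_slim: Bystander: pestle with a head only 26 mm in diameter, else the same shape and origin, 0.07 kg, in the block's other hole. Which hole holds which varies. The block is 64 x 170 x 50 mm high, its two holes 110 mm apart along its length, 17 mm wide, 40 mm deep.
- ring (a point): Centre of the fixed level ring, at its wire's top, 116 mm above the table. 8 mm round steel wire, 32 mm inside and 48 mm outside diameter. Its x axis points level to the stand's rod, 70 mm away; nothing of the stand rises over 3 mm above the ring. Under the ring lies the 10 mm base plate. A pestle hanging home has its butt about 87 mm below this point.
- mortar: Bystander: white porcelain mortar (bowl), 90 mm across, 55 mm high, 0.45 kg, standing loose on the table. Origin: centre of its underside.

How it is judged:
At the end, for the whole second after the job is handed in: The wide-headed pestle hangs at rest in the ring, handle down: its butt 74 to 94 mm below the ring's top and within 25 mm of the ring's axis, the pestle within 15 degrees of upright. The slim-headed pestle still stands in its hole (moved under 15 mm) and the mortar has moved less than 40 mm (horizontal distance between pestle_wide and ring below 0.025 m and z of pestle_wide in the frame of ring between -0.094 and -0.074 m and angle between pestle_wide's own z axis and vertical below 0.26 rad and linear speed of pestle_wide below 0.02 m/s and distance of pestle_slim from where it was at the start of the episode below 0.015 m and distance of mortar from where it was at the start of the episode below 0.04 m); the robot touches nothing.
It fails at once if the slim-headed pestle is lifted out of the block (distance of pestle_slim from where it was at the start of the episode above 0.03 m).
It fails at once if the mortar is pushed 40 mm or more (distance of mortar from where it was at the start of the episode above 0.04 m).
It also fails if it takes over 35 s, if anything falls off the work surface, if the arm or the gripper's body presses on something with over 40 N, if the wrist force passes 120 N, or if a joint passes its speed limit or range.

### The arm

A 6-joint arm with a two-finger parallel gripper is mounted at the origin on a cart in front of the work surface, level with it; the furniture and walls round the work are solid. World frame = base frame: x ahead of the robot, y to its left, z up, the work surface at z = 0. Lengths are in m, angles in rad, forces in N, time in s.
With the tool pointing down it reaches from about 0.375 to 0.975 m from the base axis. Payload 3.8 kg.
Tool frame: the origin (TCP) lies at the very end of the fingers, on their centre line; the grasp point (between the pads) lies 19 mm behind it; z points along the fingers, y is the line along which they close (so a half turn about z gives the same grasp; the last joint's range is limited). The gripper opens to 85 mm and grips with 20 to 120 N. Pads are 22 mm wide; open, the fingers measure 114 mm over their backs; the gripper's body (76 mm by 85 mm) begins 54 mm behind the grasp point. The pads swing forward as they close: fully open they stand 13 mm farther back than shut.
Start: joints at [-1.251, 0.264, 1.604, -0, 1.274, -0.037], TCP at [0.236, -0.632, 0.231] pointing down, gripper open.
Joint ranges: [-2.63, 2.63], [-0.94, 2.18], [0.31, 2.57], [-1.31, 4.45], [0, 2.66], [-2.55, 2.55]. Speed limits (rad/s): [2.57, 2.57, 3.14, 3.14, 3.14, 3.14].

### API

Orientations are given as a rotation vector (axis times angle).
In Python, from workcell import read_state, read_camera, calibration, finish_job gives the robot as it stands.
- The arm moves only by the tool step_arm, never from a script. Its argument "commands" is a list of rows, each an object of numbers: "fingers": the gripper's target within -1 to 1 (shut at 1, half-way at 0, fully open at -1); "dx", "dy", "dz": the shift along the tool's x, y, z in m; "roll": the turn about the tool's z in degrees. In form: [{"fingers": .., "dx": .., "dy": .., "dz": .., "roll": ..}, ...]. A call has 1 to 8 rows; each row is the pose to reach, as a shift and turn from the pose commanded when the call began, along the tool's axes at that moment; what a row does not reach only later rows make up. A row lasts 1/8 s, in which the tool goes at most 62.5 mm and 10.7 degrees, less where a joint would pass 70% of its speed; a pose out of reach is approached as far as the arm can. A call with a gripper value outside its range is refused whole. The fingers move at their own pace and stop on an object; "squeeze" is the grip in N (left out, the last holds). Time passes only in rows, so rows that repeat a pose let the fingers close. It gives the time, the measured TCP pose, the force, the opening and the grip force at its end, in the units of the state.
- read_state(): the state, without advancing time (a new reading comes with each control period).
- read_camera(name): name is "scene" or "top"; returns (picture, depth): 384x512x3 uint8, blue, green, red; 384x512 float32, m along the optical axis (not along the pixel's ray), 0 where there is no reading.
- calibration(name): a dict with "intrinsics" (3x3 intrinsics, pixels), "world_to_cam" (4x4, takes a point from world to camera coordinates). Camera axes: x right, y up, looking along -z (the intrinsics and any distortion apply to the point x, -y, -z); pixel columns grow to the right and rows downward; lengths in m; the calibration is good to about 2 mm. A picture is of the moment at which its call begins. calibration takes no time and is no camera call.
- finish_job(): hands the job in; it is judged then, once.
The state is a dict: "time": time; "q": joint angles; "joint_vel": joint speeds; "joint_torque": joint torques, N m; "tool_pos": TCP position; "tcp_rot": TCP orientation; "wrist_force": force on the tool from outside, world axes, zero at the start; "torque": the same for the moment, N m; "width": opening from 0.0 (shut) to 1.0 (fully open); "grip_force": force on a finger pad.
Only numpy, scipy, OpenCV 4.12 (cv2) and the standard library are available. Lean on these libraries where they do the work, as an engineer would, in place of code of your own. Each camera call takes 0.05 s, during which the arm holds its last target. There are 200 camera calls.

## Working session

There is one attempt and no reset: what is moved stays moved. The work goes in short steps, Python scripts to look and compute and a tool call to move; the robot and the scene stay as the last step left them, time stands still between calls to the robot, and variables do not carry over. Pictures are saved under pics/ and viewed, at most 10 in all, crops included, and the job is handed in when it is done.

Besides the shell and the picture viewer there is one more tool, called after ">>>" as name([rows], argument=value, ...), one row to a line, values as JSON. step_arm: Moves the arm, as the interface text tells. Its arguments: {"type":"object","properties":{"commands":{"type":"array","items":{"type":"object","properties":{"fingers":{"type":"number"},"dx":{"type":"number"},"dy":{"type":"number"},"dz":{"type":"number"},"roll":{"type":"number"}}}},"squeeze":{"type":"number"}},"required":["commands"]}

```bash
mkdir -p pics; cat > h.py <<'E'
import numpy as np,cv2
from workcell import *
def cloud(name):
    im,d=read_camera(name);c=calibration(name);K=np.array(c["intrinsics"]);T=np.linalg.inv(np.array(c["world_to_cam"]))
    v,u=np.mgrid[:384,:512]
    p=np.stack([(u-K[0,2])/K[0,0]*d,-(v-K[1,2])/K[1,1]*d,-d],-1)
    P=p@T[:3,:3].T+T[:3,3]; P[d<=0]=np.nan
    return im,P
E
python3 - <<'E'
from h import *
for n in("top","scene"):
    im,P=cloud(n);cv2.imwrite(f"pics/{n}0.png",im);np.save(n+"0.npy",P)
    c=calibration(n);print({k:v for k,v in c.items()})
s=read_state();print(s["tool_pos"],s["tcp_rot"],s["time"])
E
```

```text
{'intrinsics': array([[419.48795771,   0.        , 247.74604587],
       [  0.        , 419.48795771, 191.86858732],
       [  0.        ,   0.        ,   1.        ]]), 'world_to_cam': array([[-0.08244789, -0.99658152, -0.00525442, -0.12629564],
       [ 0.9751201 , -0.08175876,  0.20604924, -0.58641847],
       [-0.20577446,  0.01186463,  0.97852752, -0.81739307],
       [ 0.        ,  0.        ,  0.        ,  1.        ]])}
{'intrinsics': array([[379.15290598,   0.        , 256.81116454],
       [  0.        , 379.15290598, 190.54839554],
       [  0.        ,   0.        ,   1.        ]]), 'world_to_cam': array([[-0.79515989, -0.60615022,  0.01739721,  0.34002085],
       [ 0.47708965, -0.6076317 ,  0.63495605, -0.43228852],
       [-0.37430765,  0.51319161,  0.77235235, -0.64044059],
       [ 0.        ,  0.        ,  0.        ,  1.        ]])}
[ 0.23556089 -0.63184419  0.23003918] [-3.08967936e+00 -5.57152278e-01  4.22522196e-04] 0.1
```

View pics/top0.png

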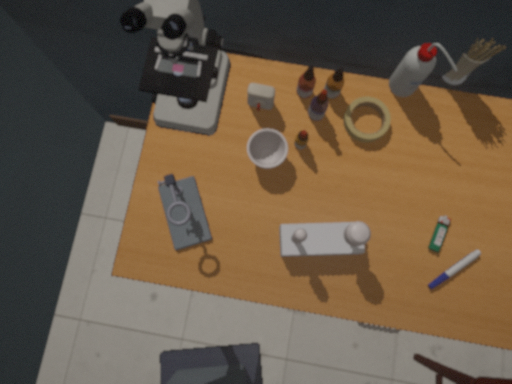

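View pics/scene0.png

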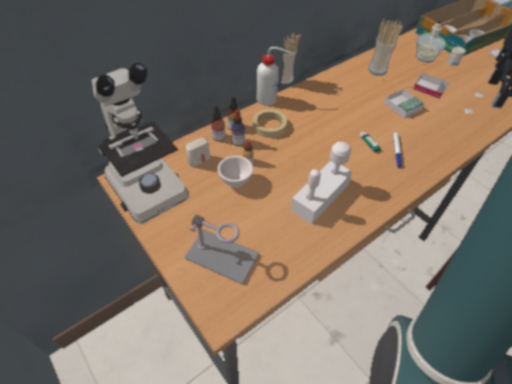

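The top view shows the wide pestle's head at (357,233), the slim one at (299,235), the ring at (179,213) with its rod at (170,181), and the mortar at (267,148). The scene view agrees: wide (341,153), slim (314,177), ring (228,233).

```bash
python3 - <<'E'
import numpy as np
from scipy.optimize import least_squares
def fit(p,r=None):
    c0=np.r_[p[:,:2].mean(0)]
    f=(lambda x:np.hypot(*(p[:,:2]-x[:2]).T)-r) if r else (lambda x:np.hypot(*(p[:,:2]-x[:2]).T)-x[2])
    s=least_squares(f,c0 if r else np.r_[c0,.02],loss="soft_l1",f_scale=.001);return s.x.round(4),round(float(np.abs(s.fun).mean()),4)
seeds={"top":{"w":(357,233),"s":(299,235),"ring":(179,213),"rod":(170,181),"m":(267,148)},"scene":{"w":(341,153),"s":(314,177),"ring":(228,233),"rod":(198,222),"m":(236,172)}}
allr=[]
for n in seeds:
    P=np.load(n+"0.npy")
    for k,(u,v) in seeds[n].items():
        w=30 if k=="m" else 20
        q=P[v-w:v+w,u-w:u+w].reshape(-1,3);q=q[np.isfinite(q).all(1)]
        if k in"ws":
            t=q[q[:,2]>.105]; t=t[np.hypot(*(t[:,:2]-np.median(t[t[:,2]>.13][:,:2],0)).T)<.04]
            hd=t[(t[:,2]<.128)]; 
            print(n,k,"zmax",t[:,2].max().round(4),"side",len(hd),fit(hd,.023 if k=="w" else .013),"top",t[t[:,2]>t[:,2].max()-.004].mean(0).round(4), "bbox",t.min(0).round(3),t.max(0).round(3))
        elif k=="ring":
            t=q[(q[:,2]>.107)&(q[:,2]<.125)];print(n,k,len(t),t.min(0).round(4),t.max(0).round(4),fit(t,.02))
        elif k=="rod":
            t=q[(q[:,2]>.09)&(q[:,2]<.14)];print(n,k,len(t),t.mean(0).round(4),t.max(0).round(3))
        else:
            t=q[(q[:,2]>.05)&(q[:,2]<.06)];print(n,k,len(t),fit(t))
    b=P[(P[...,2]>.045)&(P[...,2]<.054)&(abs(P[...,0]-.53)<.2)];
P=np.load("top0.npy");b=P[215:260,275:375].reshape(-1,3);b=b[(b[:,2]>.046)&(b[:,2]<.054)]
import cv2;print("block",cv2.minAreaRect(b[:,:2].astype(np.float32)*1000))
E
```

```text
top w zmax 0.1458 side 69 (array([ 0.4642, -0.3748]), 0.0003) top [ 0.4644 -0.3741  0.143 ] bbox [ 0.441 -0.397  0.105] [ 0.486 -0.351  0.146]
top s zmax 0.1447 side 28 (array([ 0.4702, -0.265 ]), 0.0002) top [ 0.4705 -0.264   0.1423] bbox [ 0.457 -0.277  0.106] [ 0.482 -0.252  0.145]
top ring 292 [ 0.5101 -0.0592  0.1103] [ 0.5732 -0.0132  0.1192] (array([ 0.5338, -0.0362]), 0.0032)
top rod 219 [ 0.5915 -0.0212  0.1155] [0.613 0.002 0.121]
top m 363 (array([ 0.6692, -0.2233,  0.0412]), 0.0017)
scene w zmax 0.147 side 138 (array([ 0.4638, -0.3739]), 0.0007) top [ 0.462  -0.372   0.1441] bbox [ 0.44  -0.388  0.105] [ 0.486 -0.349  0.147]
scene s zmax 0.1461 side 77 (array([ 0.4696, -0.2644]), 0.0004) top [ 0.4684 -0.2627  0.1437] bbox [ 0.457 -0.274  0.105] [ 0.479 -0.25   0.146]
scene ring 261 [ 0.5082 -0.0574  0.1104] [ 0.5773 -0.0112  0.12  ] (array([ 0.5326, -0.0332]), 0.0037)
scene rod 227 [ 0.5868 -0.0174  0.1154] [0.611 0.004 0.122]
scene m 287 (array([ 0.6683, -0.2219,  0.0415]), 0.0065)
block ((467.1285095214844, -319.2135314941406), (169.81312561035156, 64.12020111083984), 86.9085464477539)
```

>>> step_arm([
  {"fingers": -1,"dx": 0.05,"dy": -0.027,"dz": 0},
  {"fingers": -1,"dx": 0.1,"dy": -0.053,"dz": 0},
  {"fingers": -1,"dx": 0.15,"dy": -0.08,"dz": 0},
  {"fingers": -1,"dx": 0.2,"dy": -0.107,"dz": 0},
  {"fingers": -1,"dx": 0.25,"dy": -0.134,"dz": 0},
  {"fingers": -1,"dx": 0.304,"dy": -0.161,"dz": 0},
  {"fingers": -1,"dx": 0.304,"dy": -0.161,"dz": 0.02},
  {"fingers": -1,"dx": 0.304,"dy": -0.161,"dz": 0.03},
], squeeze=50)

```text
invalid input
```

```bash
cat >> h.py <<'E'
from scipy.spatial.transform import Rotation as R
def delta(x,y,z):
    s=read_state();r=R.from_rotvec(s["tcp_rot"])
    print(s["time"],s["tool_pos"],r.as_matrix().round(3).tolist(),"delta",r.inv().apply(np.array([x,y,z])-s["tool_pos"]).round(4),s["wrist_force"],s["width"],s["grip_force"])
E
python3 -c "
from h import *
delta(.464,-.3745,.098)"
```

```text
0.1 [ 0.23556089 -0.63184419  0.23003918] [[0.937, 0.349, -0.001], [0.349, -0.937, 0.002], [0.0, -0.002, -1.0]] delta [ 0.3039 -0.1611  0.1324] [-0.04020581  0.29893262 -0.22375298] 1.0004369400864865 0.0
```

>>> step_arm([
  {"fingers": -1,"dx": 0.05,"dy": -0.027,"dz": 0,"roll": 0},
  {"fingers": -1,"dx": 0.1,"dy": -0.053,"dz": 0,"roll": 0},
  {"fingers": -1,"dx": 0.15,"dy": -0.08,"dz": 0,"roll": 0},
  {"fingers": -1,"dx": 0.2,"dy": -0.107,"dz": 0,"roll": 0},
  {"fingers": -1,"dx": 0.25,"dy": -0.134,"dz": 0,"roll": 0},
  {"fingers": -1,"dx": 0.304,"dy": -0.161,"dz": 0,"roll": 0},
  {"fingers": -1,"dx": 0.304,"dy": -0.161,"dz": 0.02,"roll": 0},
  {"fingers": -1,"dx": 0.304,"dy": -0.161,"dz": 0.03,"roll": 0},
], squeeze=50)

```text
time: 1.1
tool_pos: [0.4634, -0.3747, 0.1991]
tcp_rot: [-3.09, -0.559, 0.004]
wrist_force: [-1.1, -0.7, -0.6]
width: 0.999
grip_force: 0.0
```

```bash
python3 -c "
from h import *
delta(.464,-.3745,.098)"
```

```text
1.1 [ 0.46344407 -0.37470521  0.19914741] [[0.937, 0.35, -0.003], [0.35, -0.937, 0.001], [-0.002, -0.002, -1.0]] delta [0.0008 0.0002 0.1011] [-1.08153359 -0.66110539 -0.57376296] 0.9994691824621826 0.0
```

>>> step_arm([
  {"fingers": -1,"dx": 0,"dy": 0,"dz": 0.025,"roll": 0},
  {"fingers": -1,"dx": 0,"dy": 0,"dz": 0.05,"roll": 0},
  {"fingers": -1,"dx": 0,"dy": 0,"dz": 0.075,"roll": 0},
  {"fingers": -1,"dx": 0,"dy": 0,"dz": 0.095,"roll": 0},
  {"fingers": -1,"dx": 0,"dy": 0,"dz": 0.101,"roll": 0},
  {"fingers": -1,"dx": 0,"dy": 0,"dz": 0.101,"roll": 0},
  {"fingers": 0,"dx": 0,"dy": 0,"dz": 0.101,"roll": 0},
  {"fingers": 0.3,"dx": 0,"dy": 0,"dz": 0.101,"roll": 0},
])

```text
time: 2.1
tool_pos: [0.4651, -0.376, 0.1015]
tcp_rot: [3.09, 0.557, 0.002]
wrist_force: [-0.4, -0.1, 0.5]
width: 0.608
grip_force: 0.0
```

>>> step_arm([
  {"fingers": 1,"dx": 0,"dy": 0,"dz": 0,"roll": 0},
  {"fingers": 1,"dx": 0,"dy": 0,"dz": 0,"roll": 0},
  {"fingers": 1,"dx": 0,"dy": 0,"dz": 0,"roll": 0},
  {"fingers": 1,"dx": 0,"dy": 0,"dz": 0,"roll": 0},
])

```text
time: 2.6
tool_pos: [0.4651, -0.3757, 0.1017]
tcp_rot: [3.091, 0.557, 0.002]
wrist_force: [0.5, 1.8, 6.0]
width: 0.52
grip_force: 50.7
```

>>> step_arm([
  {"fingers": 1,"dx": 0,"dy": 0,"dz": -0.01,"roll": 0},
  {"fingers": 1,"dx": 0,"dy": 0,"dz": -0.025,"roll": 0},
  {"fingers": 1,"dx": 0,"dy": 0,"dz": -0.045,"roll": 0},
  {"fingers": 1,"dx": 0,"dy": 0,"dz": -0.07,"roll": 0},
  {"fingers": 1,"dx": 0,"dy": 0,"dz": -0.1,"roll": 0},
  {"fingers": 1,"dx": 0,"dy": 0,"dz": -0.13,"roll": 0},
  {"fingers": 1,"dx": 0,"dy": 0,"dz": -0.15,"roll": 0},
  {"fingers": 1,"dx": 0,"dy": 0,"dz": -0.15,"roll": 0},
])

```text
time: 3.6
tool_pos: [0.4654, -0.3764, 0.2532]
tcp_rot: [3.088, 0.557, 0.005]
wrist_force: [0.6, -0.2, -2.2]
width: 0.522
grip_force: 51.3
```

```bash
python3 - <<'E'
from h import *
delta(.533,-.035,.252)
im,P=cloud("scene");np.save("s1.npy",P);cv2.imwrite("pics/s1.png",cv2.resize(im[60:260,220:460],None,fx=3,fy=3))
E
```

```text
3.6 [ 0.46540441 -0.37638987  0.25316517] [[0.937, 0.349, 0.004], [0.349, -0.937, -0.003], [0.002, 0.004, -1.0]] delta [ 0.1826 -0.2963  0.0003] [ 0.63174184 -0.21488182 -2.24458362] 0.5220502316821821 51.25569532625377
```

View pics/s1.png

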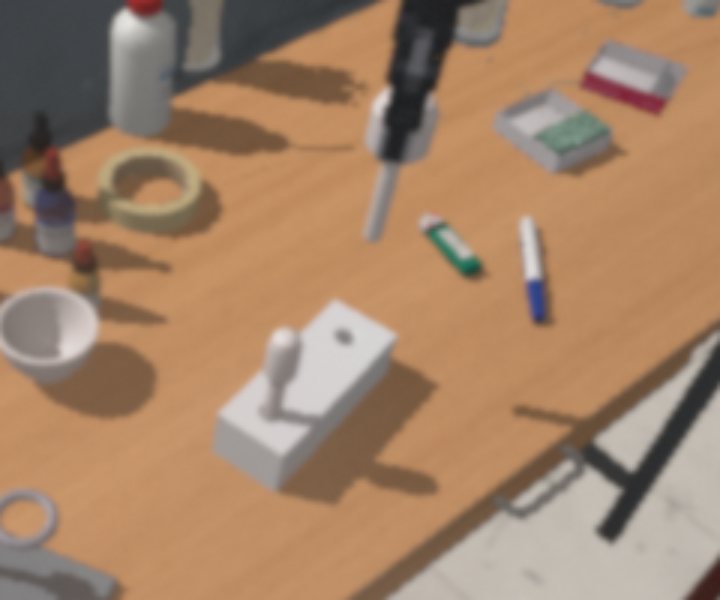

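The pestle is held. Its handle shows from the finger at (395,160) to the butt at (373,238) in the crop, and the slim one is still in its hole. I'll check the tilt next.

```bash
python3 - <<'E'
from h import *
P=np.load("s1.npy")
q=P[105:150,330:362].reshape(-1,3);q=q[(q[:,2]>.15)&(q[:,2]<.236)&(np.hypot(q[:,0]-.465,q[:,1]+.376)<.04)]
print(len(q),q.min(0),q.max(0))
for a in np.arange(.155,.235,.015):
    t=q[(q[:,2]>=a)&(q[:,2]<a+.015)]; 
    if len(t):print(a.round(3),len(t),t.mean(0).round(4))
E
```

```text
162 [ 0.45685738 -0.37668329  0.16349227] [ 0.47101542 -0.36580364  0.23512409]
0.155 14 [ 0.4623 -0.3696  0.1672]
0.17 31 [ 0.4626 -0.3699  0.1778]
0.185 33 [ 0.4624 -0.3701  0.1926]
0.2 32 [ 0.4627 -0.3699  0.2072]
0.215 37 [ 0.4626 -0.3704  0.2219]
0.23 15 [ 0.4618 -0.3703  0.2325]
```

>>> step_arm([
  {"fingers": 1,"dx": 0,"dy": 0,"dz": -0.03,"roll": 0},
  {"fingers": 1,"dx": 0.02,"dy": -0.033,"dz": -0.04,"roll": 0},
  {"fingers": 1,"dx": 0.05,"dy": -0.08,"dz": -0.04,"roll": 0},
  {"fingers": 1,"dx": 0.08,"dy": -0.13,"dz": -0.04,"roll": 0},
  {"fingers": 1,"dx": 0.11,"dy": -0.178,"dz": -0.04,"roll": 0},
  {"fingers": 1,"dx": 0.14,"dy": -0.227,"dz": -0.04,"roll": 0},
  {"fingers": 1,"dx": 0.167,"dy": -0.27,"dz": -0.03,"roll": 0},
  {"fingers": 1,"dx": 0.182,"dy": -0.295,"dz": -0.01,"roll": 0},
])

```text
time: 4.65
tool_pos: [0.5318, -0.033, 0.259]
tcp_rot: [-3.09, -0.561, 0.001]
wrist_force: [1.1, -0.3, -1.2]
width: 0.521
grip_force: 51.4
```

>>> step_arm([
  {"fingers": 1,"dx": 0,"dy": 0,"dz": 0.01,"roll": 0},
  {"fingers": 1,"dx": 0,"dy": 0,"dz": 0.02,"roll": 0},
  {"fingers": 1,"dx": 0,"dy": 0,"dz": 0.02,"roll": 0},
  {"fingers": 1,"dx": 0,"dy": 0,"dz": 0.02,"roll": 0},
])

```text
time: 5.15
tool_pos: [0.5321, -0.0365, 0.2407]
tcp_rot: [3.092, 0.555, 0.001]
wrist_force: [0.5, -0.6, -0.8]
width: 0.519
grip_force: 51.5
```

```bash
python3 - <<'E'
from h import *
delta(.533,-.036,.252)
im,P=cloud("scene");np.save("s2.npy",P);cv2.imwrite("pics/s2.png",cv2.resize(im[140:300,150:310],None,fx=3.7,fy=3.7,interpolation=cv2.INTER_CUBIC))
q=P[170:245,180:280].reshape(-1,3);q=q[(q[:,2]>.13)&(q[:,2]<.22)&(np.hypot(q[:,0]-.533,q[:,1]+.036)<.04)]
for a in np.arange(.13,.23,.015):
    t=q[(q[:,2]>=a)&(q[:,2]<a+.015)]
    if len(t):print(a.round(3),len(t),t.mean(0).round(4),t[:,2].min())
E
```

```text
5.15 [ 0.53208772 -0.03646104  0.24068896] [[0.938, 0.348, 0.001], [0.348, -0.938, -0.0], [0.001, 0.0, -1.0]] delta [ 0.001  -0.0001 -0.0113] [ 0.47760511 -0.63368433 -0.75042959] 0.5191726295834801 51.49408578174189
0.145 16 [ 0.5267 -0.031   0.156 ] 0.1515270907005547
0.16 32 [ 0.5266 -0.0309  0.1678] 0.16081119418924228
0.175 38 [ 0.5268 -0.0318  0.1823] 0.17502389531245033
0.19 35 [ 0.5268 -0.0307  0.1976] 0.1903687261899264
0.205 31 [ 0.5261 -0.0314  0.2121] 0.20543015351436256
```

View pics/s2.png

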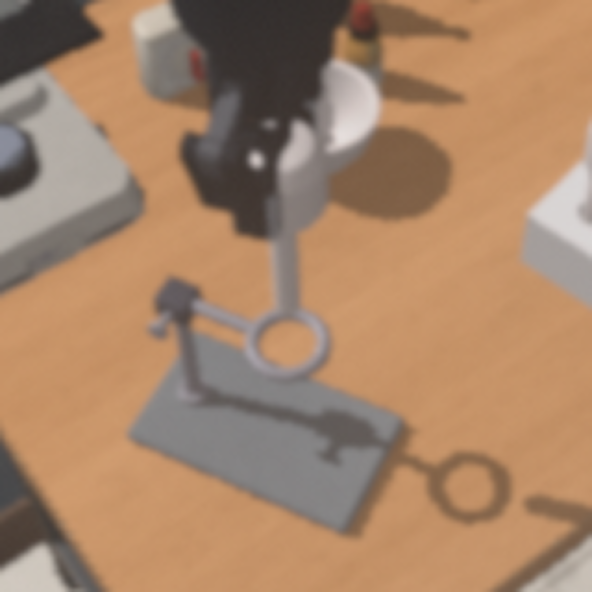

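The handle's butt is at (287,312) in the crop, just above the far part of the ring, whose ellipse is centred at (287,342). I'll compare both in this camera's frame.

```bash
python3 - <<'E'
from h import *
from scipy.optimize import least_squares
c=calibration("scene");K=np.array(c["intrinsics"]);W=np.array(c["world_to_cam"]);T=np.linalg.inv(W)
def ray(u,v,z):
    d=T[:3,:3]@np.array([(u-K[0,2])/K[0,0],-(v-K[1,2])/K[1,1],-1]);o=T[:3,3];return o+d*(z-o[2])/d[2]
print("ring by pixel",ray(150+287/3.7,140+342/3.7,.112))
for n in("top0","scene0"):
    P=np.load(n+".npy").reshape(-1,3);q=P[(np.hypot(P[:,0]-.533,P[:,1]+.035)<.03)&(P[:,2]>.107)&(P[:,2]<.125)]
    x=np.array([.533,-.035])
    for i in range(5):
        t=q[np.abs(np.hypot(*(q[:,:2]-x).T)-.02)<.006]
        x=least_squares(lambda x:np.hypot(*(t[:,:2]-x).T)-.02,x).x
    print(n,len(t),x)
P=np.load("s2.npy").reshape(-1,3)
print("ringz",np.percentile(t[:,2],[5,50,95]))
E
```

```text
ring by pixel [ 0.53241198 -0.03606473  0.112     ]
top0 261 [ 0.53305571 -0.03624406]
scene0 226 [ 0.53152717 -0.03365795]
ringz [0.11305882 0.11627204 0.11838042]
```

>>> step_arm([
  {"fingers": 1,"dx": 0.002,"dy": 0,"dz": 0.005,"roll": 0},
  {"fingers": 1,"dx": 0.002,"dy": 0,"dz": 0.02,"roll": 0},
  {"fingers": 1,"dx": 0.002,"dy": 0,"dz": 0.036,"roll": 0},
  {"fingers": 1,"dx": 0.002,"dy": 0,"dz": 0.052,"roll": 0},
  {"fingers": 1,"dx": 0.002,"dy": 0,"dz": 0.068,"roll": 0},
  {"fingers": 1,"dx": 0.002,"dy": 0,"dz": 0.084,"roll": 0},
  {"fingers": 1,"dx": 0.002,"dy": 0,"dz": 0.096,"roll": 0},
  {"fingers": 1,"dx": 0.002,"dy": 0,"dz": 0.102,"roll": 0},
])

```text
time: 6.2
tool_pos: [0.5333, -0.0347, 0.1372]
tcp_rot: [-3.091, -0.558, 0.002]
wrist_force: [0.4, 0.0, -0.9]
width: 0.52
grip_force: 51.5
```

>>> step_arm([
  {"fingers": 1,"dx": 0,"dy": 0,"dz": 0.004,"roll": 0},
  {"fingers": 1,"dx": 0,"dy": 0,"dz": 0.008,"roll": 0},
  {"fingers": 1,"dx": 0,"dy": 0,"dz": 0.011,"roll": 0},
  {"fingers": 1,"dx": 0,"dy": 0,"dz": 0.011,"roll": 0},
])

```text
time: 6.7
tool_pos: [0.5337, -0.0348, 0.1272]
tcp_rot: [-3.092, -0.557, 0.0]
wrist_force: [0.5, -1.2, -0.8]
width: 0.518
grip_force: 51.5
```

>>> step_arm([
  {"fingers": 1,"dx": 0,"dy": 0,"dz": 0.002,"roll": 0},
  {"fingers": 1,"dx": 0,"dy": 0,"dz": 0.004,"roll": 0},
  {"fingers": 1,"dx": 0,"dy": 0,"dz": 0.005,"roll": 0},
  {"fingers": 1,"dx": 0,"dy": 0,"dz": 0.005,"roll": 0},
])

```text
time: 7.2
tool_pos: [0.5336, -0.0347, 0.1221]
tcp_rot: [-3.092, -0.557, 0.0]
wrist_force: [0.1, -0.3, -1.5]
width: 0.521
grip_force: 51.5
```

>>> step_arm([
  {"fingers": 1,"dx": 0,"dy": 0,"dz": 0.001,"roll": 0},
  {"fingers": 1,"dx": 0,"dy": 0,"dz": 0.002,"roll": 0},
  {"fingers": 1,"dx": 0,"dy": 0,"dz": 0.002,"roll": 0},
])

```text
time: 7.58
tool_pos: [0.5339, -0.0348, 0.1207]
tcp_rot: [3.092, 0.557, 0.0]
wrist_force: [-1.3, 1.0, 2.5]
width: 0.519
grip_force: 51.8
```

Contact has started (+2.5 N). I'll go one more millimetre, then open.

>>> step_arm([
  {"fingers": 1,"dx": 0,"dy": 0,"dz": 0.001,"roll": 0},
  {"fingers": 1,"dx": 0,"dy": 0,"dz": 0.001,"roll": 0},
  {"fingers": 0.3,"dx": 0,"dy": 0,"dz": 0.001,"roll": 0},
  {"fingers": 0,"dx": 0,"dy": 0,"dz": 0.001,"roll": 0},
  {"fingers": -0.5,"dx": 0,"dy": 0,"dz": 0.001,"roll": 0},
  {"fingers": -1,"dx": 0,"dy": 0,"dz": 0,"roll": 0},
  {"fingers": -1,"dx": 0,"dy": 0,"dz": 0,"roll": 0},
  {"fingers": -1,"dx": 0,"dy": 0,"dz": 0,"roll": 0},
])

```text
time: 8.57
tool_pos: [0.5337, -0.0347, 0.1201]
tcp_rot: [-3.092, -0.558, 0.0]
wrist_force: [0.1, 0.7, -1.3]
width: 0.999
grip_force: 0.0
```

>>> step_arm([
  {"fingers": -1,"dx": 0,"dy": 0,"dz": -0.01,"roll": 0},
  {"fingers": -1,"dx": 0,"dy": 0,"dz": -0.03,"roll": 0},
  {"fingers": -1,"dx": 0,"dy": 0,"dz": -0.06,"roll": 0},
  {"fingers": -1,"dx": 0,"dy": 0,"dz": -0.1,"roll": 0},
  {"fingers": -1,"dx": 0,"dy": 0,"dz": -0.14,"roll": 0},
  {"fingers": -1,"dx": 0,"dy": 0,"dz": -0.17,"roll": 0},
  {"fingers": -1,"dx": 0,"dy": 0,"dz": -0.18,"roll": 0},
])

```text
time: 9.45
tool_pos: [0.535, -0.0349, 0.3036]
tcp_rot: [3.09, 0.557, 0.008]
wrist_force: [0.2, 1.2, -0.2]
width: 1.005
grip_force: 0.0
```

```bash
python3 - <<'E'
from h import *
im,P=cloud("scene");cv2.imwrite("pics/s3.png",cv2.resize(im[110:310,150:370],None,fx=3,fy=3,interpolation=cv2.INTER_CUBIC))
q=P[150:280,180:290].reshape(-1,3);q=q[(np.hypot(q[:,0]-.533,q[:,1]+.036)<.04)&(q[:,2]<.19)]
for a in np.arange(.02,.19,.015):
    t=q[(q[:,2]>=a)&(q[:,2]<a+.015)]
    if len(t):print(a.round(3),len(t),t.mean(0).round(4),t[:,2].max())
print(read_state()["time"])
E
```

```text
0.02 3 [ 0.5316 -0.0248  0.0344] 0.034632148568135235
0.035 26 [ 0.5301 -0.0276  0.0424] 0.04993287815514169
0.05 27 [ 0.5302 -0.0281  0.0579] 0.06499000437651448
0.065 25 [ 0.5298 -0.0287  0.0724] 0.07914797715267119
0.08 10 [ 0.5294 -0.0281  0.0829] 0.08603651677938562
0.11 115 [ 0.5289 -0.024   0.1171] 0.12492668201580714
0.125 96 [ 0.5213 -0.0202  0.1329] 0.13993711762631866
0.14 145 [ 0.5223 -0.0245  0.1491] 0.1548748462687083
0.155 272 [ 0.5298 -0.0318  0.1604] 0.16526081833087092
9.5
```

View pics/s3.png

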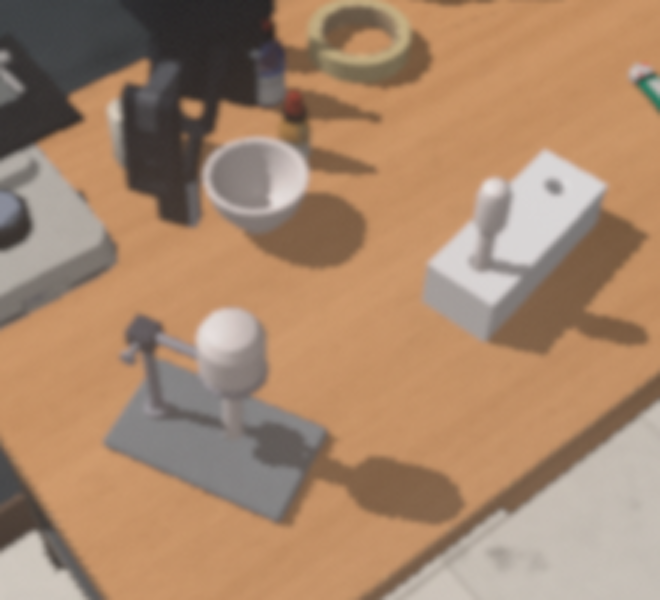

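The wide pestle hangs in the ring with its head at (231,350) in the crop, nearly upright. Its butt is about 84 mm below the ring top. The slim pestle and the mortar haven't moved.

```bash
python3 -c "
from workcell import *
print(finish_job())"
```

```text
the job is handed in; nothing more can be done
None
```

The wide-headed pestle hangs nearly upright in the ring, released, with the slim pestle still in its hole and the mortar where it was; the job was handed in at 9.5 s, and no verdict was returned.

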